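# Seat a drilling template on the jig's pin

## Robot

A 6-joint arm with a two-finger parallel gripper is mounted at the origin on the work surface. World frame = base frame: x ahead of the robot, y to its left, z up, the work surface at z = 0. Lengths are in m, angles in rad, forces in N, time in s.
With the tool pointing down it reaches from about 0.375 to 0.975 m from the base axis. Payload 3.8 kg.
Tool frame: the origin (TCP) lies between the finger pads; the fingertips stand 22 mm ahead of it and the grasp point (between the pads) lies 3 mm ahead of it; z points along the fingers, y is the direction in which the jaws open and shut (so a half turn about z gives the same grasp; the last joint's range is limited). The gripper opens to 85 mm and grips with 20 to 120 N. Pads are 22 mm wide; open, the fingers measure 114 mm over their backs; the gripper's body (76 mm by 85 mm) begins 54 mm behind the grasp point. The pads swing forward as they close: fully open they stand 13 mm farther back than shut.
Start: joints at [-1.221, 0.264, 1.604, -0, 1.274, -0.037], TCP at [0.255, -0.625, 0.253] pointing down, gripper open.
Joint ranges: [-2.63, 2.63], [-0.94, 2.18], [0.31, 2.57], [-1.31, 4.45], [0, 2.66], [-2.55, 2.55]. Speed limits (rad/s): [2.57, 2.57, 3.14, 3.14, 3.14, 3.14].

## Interface

Orientations are given as a rotation vector (axis times angle).
In Python, from workcell import * gives the robot as it stands.
- The arm moves only by the tool step_arm, never from a script. Its argument "motion" is a list that holds one entry, the list of rows, each a list of 7 numbers: the finger opening in m, from 0 to 0.0854, then the shift along the world's x, y, z in m, then the turn, a rotation vector about the world's x, y, z in degrees. A call has exactly 8 rows; each row is the pose to reach, as a shift and turn from the pose measured when the call began; what a row does not reach only later rows make up. A row lasts 1/8 s, in which the tool goes at most 62.5 mm and 10.7 degrees, less where a joint would pass 70% of its speed; a pose out of reach is approached as far as the arm can. A call with a gripper value outside its range is refused whole. The fingers move at their own pace and stop on an object; "newtons" is the grip in N (left out, the last holds). Time passes only in rows, so rows that repeat a pose let the fingers close, or fill a call up. It gives the time, the measured TCP pose, the force and the opening at its end, in the units of the state.
- read_state(): the state, without advancing time (a new reading comes with each control period).
- read_camera(name): name is "scene" or "top" or "wrist"; returns (picture, depth): 420x560x3 uint8, blue, green, red; 420x560 float32, m along the optical axis (not along the pixel's ray), 0 where there is no reading.
- get_calibration(name): a dict with "K" (3x3 intrinsics, pixels), "dist_coeffs" ([k1, k2, p1, p2, k3] as OpenCV has them; the pictures are not rectified), "world_from_camera" (4x4, takes a point from camera to world coordinates). Camera axes: x right, y down, z forward; pixel columns grow to the right and rows downward; lengths in m; the calibration is good to about 2 mm. A picture is of the moment at which its call begins: read the wrist's pose just before it. get_calibration takes no time and is no camera call; for the wrist camera it gives the pose at the moment of the call.
- finish_job(): hands the job in, once; it reports no verdict.
Trained networks look in the newest picture that a camera, given by its name, has taken for a name from the list of things; names that differ only in an ending like _2 or _b are one class to them, and where a whole thing is asked for, a point or a joint stands for the part that bears it (a point fixed in the world has none). Each returns a list of dicts, best first, with "score" (0 to 1); they miss things now and then, are a little off and sometimes report something else, mostly with a low value. They report only what shows in the picture. A call takes as long as a camera call. They do not tell look-alikes from the thing itself.
- spot_in(camera, thing): "xyz" ([x, y, z] in m, in the coordinates of the camera as it stood for that picture, good to about 4 mm: the middle of the surface that is visible of it).
- regions_of(camera, thing): "region" (420x560 bool, what is visible of it).
The state is a dict: "time": time; "q": joint angles; "joint_vel": joint speeds; "joint_torque": joint torques, N m; "tool_pos": TCP position; "tcp_rot": TCP orientation; "wrist_force": force on the tool from outside, world axes, zero at the start; "torque": the same for the moment, N m; "width": opening from 0.0 (shut) to 1.0 (fully open).
Only numpy, scipy, OpenCV 4.12 (cv2) and the standard library are available. Lean on these libraries where they do the work, as an engineer would, in place of code of your own. Each camera call takes 0.05 s, during which the arm holds its last target. There are 200 camera calls.

## Task

Pick up the aluminium drilling template by its red handle and lay it on the plywood jig, long edge along the dark fence and resting on top of the steel pin, then slide it along the fence until the pin finds the hole and the template drops down flat on the board, and let go. Do it gently: do not drop the template onto the jig or force it against pin, board or fence, and leave the other tools on the bench alone.

Things in the scene. Friction and masses are not known exactly. Their poses are not given: they have to be found in the camera images.
- template: Loose bare aluminium plate 180 x 100 x 5 mm (x, y, z), 0.2 to 0.33 kg, flat on the bench. Origin: centre of its underside; x along the long edge, z up. On top a red handle block, 60 (x) x 20 (y) x 36 mm high, centred at x = -30, y = 0. One 12 mm through hole at x = +30, y = 0, 50 mm from both long edges. Its two brass discs are marks, not holes. It seats on the pin either way round.
- template_hole (a point): Centre of the template's hole, at its underside (template frame: +30, 0, 0 mm). Axes as the template's.
- template_handle (a point): Centre of the red handle block (template frame: -30, 0, +23 mm), a good place to grip across its 20 mm width. The block's top is 18 mm above it, the plate's top 18 mm below it. Axes as the template's.
- jig: Drilling jig fixed to the bench: plywood board 280 x 160 x 18 mm (x, y, z). Origin: centre of its underside; x along the fence, z up. A dark wooden fence runs the whole length of the +y side. A dark flush steel slot strip, 64 mm long, lies along x at y = +9.5 mm; from it a steel pin stands up.
- jig_slot (a point): Middle of the slot strip, on the board's top face (jig frame +60, +9.5, +18 mm); axes as the jig's. The fixed pin (10 mm diameter, 8 mm above the board, tip bevelled 1.2 mm) stands in the strip anywhere within 20 mm either way along x from here, different each time. Its place is not measured: look or feel. A template on the pin is raised 8 mm; with the pin in the hole it lies flat on the board.
- jig_fence (a point): Middle of the fence's inner face at the board's top (jig frame 0, +60, +18 mm); the fence is 14 mm high above the board, 20 mm thick, its inner face 50.5 mm from the slot's middle line. With the template's long edge against it the hole's centre runs 0.5 mm beside the pin's line, which still lets the pin in.
- canister: Bystander: steel screw-top canister, 84 mm diameter, 108 mm high, standing; origin at the centre of its base.
- gauge: Bystander: wooden marking gauge, 210 mm long (x), its head 60 mm wide and 57 mm high with the screw; origin under the middle of the beam, on the bench.
- pliers: Bystander: pliers with red handles, about 190 mm long (x), 13 mm high; origin on the bench near the pivot.
Things that resemble listed ones, but are neither listed nor needed, are in the scene too. What is shaped like the template but blue is not meant.

How it is judged:
By the outcome, as a careful person would: the job done as asked, in the order asked, and still so for the second after the job is handed in, with the robot touching nothing.
It also fails if it takes over 64 s, if anything falls off the work surface, if the arm or the gripper's body presses on something with over 40 N, if the wrist force passes 120 N, or if a joint passes its speed limit or range.

## Working session

There is one attempt and no reset: what is moved stays moved. The work goes in short steps, Python scripts to look and compute and a tool call to move; the robot and the scene stay as the last step left them, time stands still between calls to the robot, and variables do not carry over. Pictures are saved under pics/ and viewed, on a budget of 10 in all, crops included, one or two more only if the job needs it, and the job is handed in when it is done.

Besides the shell and the picture viewer there is one more tool, called after "Emit:" as name([rows], argument=value, ...), one row to a line, values as JSON. step_arm: Moves the arm, as the interface text tells. Its arguments: {"type":"object","properties":{"motion":{"type":"array"},"newtons":{"type":"number"}},"required":["motion"]}

```bash
mkdir -p pics; ls
cat > h.py <<'E'
from workcell import *
import numpy as np, cv2
def toworld(cam,uv,z=None,d=None,T=None):
    c=get_calibration(cam);K=np.array(c["K"]);T=np.array(c["world_from_camera"]) if T is None else T
    n=cv2.undistortPoints(np.array(uv,float).reshape(-1,1,2),K,np.array(c["dist_coeffs"])).reshape(-1,2)
    r=np.c_[n,np.ones(len(n))]
    if d is not None: P=r*np.array(d).reshape(-1,1); return P@T[:3,:3].T+T[:3,3]
    R=r@T[:3,:3].T; s=(z-T[2,3])/R[:,2]; return T[:3,3]+R*s[:,None]
E
python3 - <<'E'
from h import *
for c in ["top","scene"]:
    p,d=read_camera(c); cv2.imwrite(f"pics/{c}1.png",p); np.save(f"pics/{c}_d.npy",d)
T=np.array(get_calibration("top")["world_from_camera"])
print(T)
for t in ["template","template_handle","template_hole","jig","jig_slot","jig_fence","canister","gauge","pliers"]:
    for r in spot_in("top",t)[:3]:
        x=T@np.r_[r["xyz"],1]; print(t,round(r["score"],2),x[:3].round(3))
print(read_state())
E
```

```text
pics
[[ 0.02385579 -0.99791909  0.0599031   0.42104511]
 [-0.99965108 -0.02313164  0.0127533   0.04285523]
 [-0.0113411  -0.06018644 -0.99812272  1.84329962]
 [ 0.          0.          0.          1.        ]]
template 0.89 [0.285 0.223 0.007]
template 0.84 [0.542 0.577 0.006]
template 0.62 [0.526 0.205 0.006]
template_handle 0.89 [0.524 0.206 0.007]
template_handle 0.64 [0.544 0.573 0.005]
template_handle 0.58 [0.286 0.222 0.002]
template_hole 0.95 [0.524 0.204 0.003]
template_hole 0.78 [0.546 0.578 0.009]
template_hole 0.77 [0.286 0.221 0.005]
jig_slot 0.98 [ 0.525 -0.161  0.025]
jig_fence 0.95 [ 0.521 -0.161  0.014]
canister 0.8 [0.498 0.385 0.107]
gauge 0.81 [ 0.585 -0.453  0.034]
gauge 0.2 [0.495 0.386 0.11 ]
pliers 0.85 [0.801 0.064 0.012]
{'time': 0.55, 'q': array([-1.22093866e+00,  2.63862762e-01,  1.60396620e+00,  9.00604370e-06,
        1.27368486e+00, -3.68988608e-02]), 'joint_vel': array([ 0.00137725, -0.00044518, -0.00098994,  0.00029649,  0.00151985,
       -0.00032686]), 'joint_torque': array([-2.19948165e-04, -5.14522040e+01, -3.67355168e+01, -1.69194445e-04,
        1.81895321e-03, -8.85343383e-06]), 'tool_pos': array([ 0.25460818, -0.62515765,  0.25332313]), 'tcp_rot': array([3.08296100e+00, 6.03717682e-01, 3.26593037e-05]), 'wrist_force': array([ 0.49876701, -0.1532451 ,  0.54331543]), 'torque': array([-0.00283633, -0.04788828, -0.02774842]), 'width': 1.000935371752454}
```

View pics/top1.png

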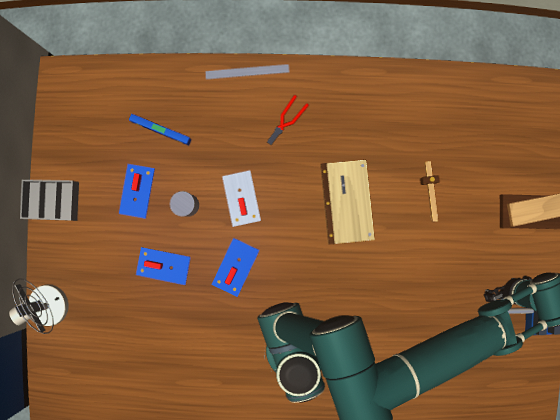

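The top view shows the bare template at about (240,198), its red handle at the near end (242,206) and its hole towards the top. The jig is at (348,202), with its fence on the left (+y) and the slot at (343,184). The plates with blue bodies are look-alikes.

```bash
cat > a.py <<'E'
from h import *
p=cv2.imread("pics/top1.png"); 
hsv=cv2.cvtColor(p,cv2.COLOR_BGR2HSV)
def rect(m,z,nm):
    c=max(cv2.findContours(m.astype(np.uint8),cv2.RETR_EXTERNAL,cv2.CHAIN_APPROX_NONE)[0],key=cv2.contourArea)
    w=toworld("top",c.reshape(-1,2),z=z)[:,:2]
    r=cv2.minAreaRect((w*1000).astype(np.float32)); print(nm,r)
win=np.zeros(p.shape[:2],bool); win[160:235,210:270]=1
rect(win&(hsv[...,1]<60),.005,"templ")
rect(win&(hsv[...,1]>150)&((hsv[...,0]<6)|(hsv[...,0]>174))&(hsv[...,2]>120),.041,"handle")
win[:]=0; win[150:255,315:385]=1
rect(win&(hsv[...,2]>150),.018,"board")
rect(win&(hsv[...,1]<80)&(hsv[...,2]<120),.018,"slot")
E
python3 a.py
```

```text
templ ((525.869384765625, 206.32806396484375), (181.1070098876953, 102.10136413574219), 13.552684783935547)
handle ((496.5271301269531, 198.09085083007812), (57.906211853027344, 18.56032371520996), 14.162827491760254)
board ((524.22900390625, -197.77444458007812), (285.37725830078125, 198.41053771972656), 4.065148830413818)
slot ((596.0918579101562, -144.9300994873047), (28.00625991821289, 8.598163604736328), 10.340599060058594)
```

View pics/scene1.png

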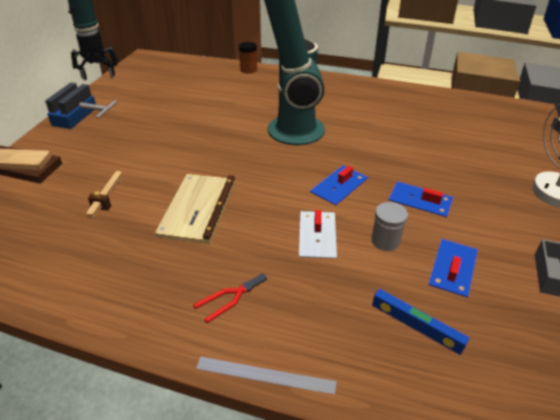

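Emit:
step_arm([
  [[0.06,0.03,0.04,0.03,0,0,0],[0.06,0.06,0.085,0.06,0,0,-2],[0.06,0.09,0.13,0.08,0,0,-4],[0.06,0.12,0.175,0.1,0,0,-6],[0.06,0.15,0.22,0.11,0,0,-8],[0.06,0.18,0.265,0.12,0,0,-10],[0.06,0.21,0.31,0.12,0,0,-12],[0.06,0.23,0.35,0.12,0,0,-14]],
])

```text
time: 1.55
tool_pos: [0.4857, -0.2734, 0.3738]
tcp_rot: [3.133, 0.223, 0.002]
wrist_force: [-0.8, -0.3, -0.7]
width: 0.703
```

Emit:
step_arm([
  [[0.06,0.02,0.03,0,0,0,-1],[0.06,0.03,0.06,0,0,0,-2],[0.06,0.035,0.09,0,0,0,-3],[0.06,0.04,0.11,0,0,0,-4],[0.06,0.04,0.115,0,0,0,-4],[0.06,0.04,0.115,0,0,0,-4],[0.06,0.04,0.115,0,0,0,-4],[0.06,0.04,0.115,0,0,0,-4]],
])

```text
time: 2.55
tool_pos: [0.5255, -0.1591, 0.3738]
tcp_rot: [3.139, 0.112, 0.002]
wrist_force: [0.1, -0.1, -0.6]
width: 0.702
```

```bash
cat > w.py <<'E'
import sys
from h import *
n=sys.argv[1]
s=read_state(); print(s["time"],s["tool_pos"],s["tcp_rot"],s["wrist_force"],s["width"])
T=np.array(get_calibration("wrist")["world_from_camera"]); p,d=read_camera("wrist")
np.savez(f"pics/{n}.npz",p=p,d=d,T=T); cv2.imwrite(f"pics/{n}.png",p); print(T.round(4))
for t in sys.argv[2:]:
    for r in spot_in("wrist",t)[:2]: print(t,round(r["score"],2),(T@np.r_[r["xyz"],1])[:3].round(4))
E
python3 w.py w1 jig jig_slot jig_fence
```

```text
2.55 [ 0.52551512 -0.15911956  0.3737533 ] [3.13891154e+00 1.11927195e-01 1.51243559e-03] [ 0.09087159 -0.07491007 -0.62226034] 0.7015753149418461
[[ 7.300e-02 -9.568e-01 -2.814e-01  5.972e-01]
 [-9.973e-01 -6.990e-02 -2.130e-02 -1.539e-01]
 [ 7.000e-04  2.822e-01 -9.594e-01  4.925e-01]
 [ 0.000e+00  0.000e+00  0.000e+00  1.000e+00]]
jig 0.73 [ 0.5324 -0.1578  0.015 ]
jig 0.51 [ 0.59   -0.45    0.0274]
jig_slot 0.71 [ 0.5362 -0.1604  0.0172]
jig_fence 0.84 [ 0.5378 -0.1619  0.0185]
```

View pics/w1.png

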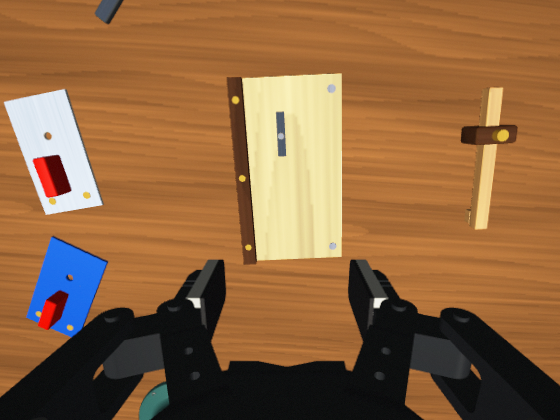

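The wrist view shows the jig with its fence on the left, the slot strip around (281,134) and the pin dot at about (281,136). The template is at upper left, with its hole at (47,135) and handle at (52,176).

```bash
cat > m.py <<'E'
from h import *
f=np.load("pics/w1.npz"); p,d,T=f["p"],f["d"],f["T"]
hsv=cv2.cvtColor(p,cv2.COLOR_BGR2HSV); H,S,V=[hsv[...,i].astype(int) for i in range(3)]
def rect(m,box,z,nm):
    x0,y0,x1,y1=box; k=np.zeros(m.shape,np.uint8); k[y0:y1,x0:x1]=m[y0:y1,x0:x1]
    c=max(cv2.findContours(k,cv2.RETR_EXTERNAL,cv2.CHAIN_APPROX_NONE)[0],key=cv2.contourArea)
    w=toworld("wrist",c.reshape(-1,2),z=z,T=T)[:,:2]
    r=cv2.minAreaRect((w*1000).astype(np.float32)); print(nm,np.round(r[0],1),np.round(r[1],1),round(r[2],2)); return w*1000
rect(S<60,(0,80,110,220),.005,"templ")
rect((S>150)&((H<6)|(H>174))&(V>60),(0,80,110,220),.041,"handle(top+sides)")
b=rect((V>150)&(S<150),(235,60,350,268),.018,"board light")
rect((V<110)&(S>90),(222,60,258,268),.032,"fence")
rect((S<120)&(V<140),(265,100,300,170),.018,"slot")
print(V[128:146,272:292]); print(S[128:146,272:292])
print(toworld("wrist",[[281,136]],z=.026,T=T),toworld("wrist",[[47.5,135.5]],z=.005,T=T))
for (u,v) in [(300,200),(240,170),(281,125),(281,136),(80,120)]: print(u,v,toworld("wrist",[[u,v]],d=[d[v,u]],T=T).round(4))
E
python3 m.py; python3 -c "
import numpy as np,cv2
p=np.load('pics/w1.npz')['p'];cv2.imwrite('pics/c1.png',cv2.resize(p[95:175,225:325],None,fx=6,fy=6,interpolation=0))"
```

```text
templ [524.4 203. ] [180.2 102.8] 13.53
handle(top+sides) [498.4 184.2] [57.9 41.5] 13.92
board light [ 523.  -172.8] [279.4 139.3] 6.89
fence [514.2 -95.1] [277.   20.4] 7.03
slot [ 580.  -146.9] [61.8 11.2] 6.9
[[245 245 246 246 229 112 104 107 110 105 105 107 105 234 239 241 242 243
  243 242]
 [244 245 246 246 230 113 105 106 110 105 104 109 104 235 238 240 242 242
  242 242]
 [245 245 246 246 229 113 107 105 111 105 103 111 106 233 239 240 243 243
  242 242]
 [245 245 246 246 229 113 106 105 111 105 106 108 107 234 239 241 242 243
  243 242]
 [245 245 245 246 230 113 105 104 124 100 111 109 106 234 239 241 242 243
  243 242]
 [245 245 245 246 246 120 117 160 168 166 153 103 106 234 239 240 242 242
  243 242]
 [245 245 245 246 247 122 169 182 198 199 198 145 108 207 238 240 242 243
  243 243]
 [245 245 245 246 247 135 173 197 201 199 199 166 119 206 237 240 242 243
  243 243]
 [245 245 245 246 246 135 181 198 199 202 197 183 120 206 238 240 242 243
  242 243]
 [245 245 245 246 246 155 182 200 202 199 197 165 117 205 238 240 242 242
  243 243]
 [245 245 245 246 246 156 126 181 192
[... 1343 characters left out ...]
4 74 73 73 37 50 35 34  9 26 53 57 51 80 80 78 76 77 76]
 [74 75 73 73 73 40 50 61 61 57 61 64 60 49 82 80 77 77 77 77]
 [73 74 75 69 74 61 39 60 64 60 61 63 61 51 82 79 76 76 75 75]
 [73 74 74 70 73 61 37 63 63 63 65 62 61 51 81 79 75 75 76 76]
 [74 73 76 75 75 63 37 58 59 62 65 61 64 52 80 78 77 75 75 76]
 [73 75 73 74 75 62 37 64 60 64 59 65 61 12 81 79 76 75 76 76]
 [73 76 75 74 74 61 37 58 55 60 56 63 61 10 82 77 77 75 76 75]]
[[ 0.57730557 -0.14764104  0.026     ]] [[0.55333778 0.21035045 0.005     ]]
300 200 [[ 0.4824 -0.1836  0.0165]]
240 170 [[ 0.5244 -0.0907  0.0292]]
281 125 [[ 0.5925 -0.1465  0.017 ]]
281 136 [[ 0.5772 -0.1476  0.0232]]
80 120 [[ 5.793e-01  1.601e-01 -3.000e-04]]
```

View pics/c1.png

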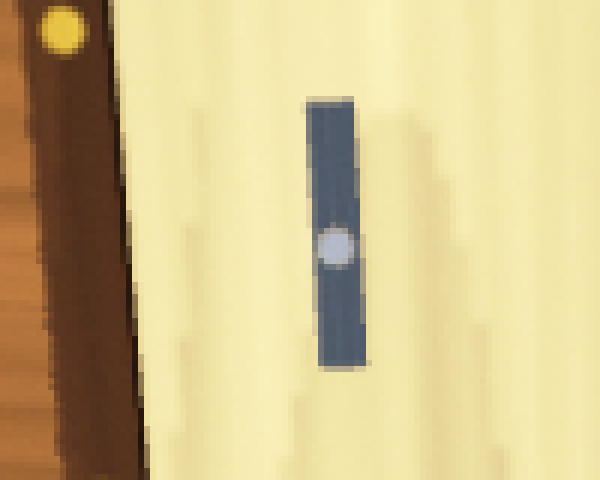

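Emit:
step_arm([
  [[0.06,-0.002,0.055,0,0,0,2],[0.06,-0.004,0.11,0,0,0,4],[0.06,-0.007,0.17,0,0,0,6],[0.06,-0.01,0.225,-0.01,0,0,8],[0.06,-0.012,0.275,-0.04,0,0,9.4],[0.06,-0.0147,0.32,-0.08,0,0,9.4],[0.06,-0.0147,0.35,-0.125,0,0,9.4],[0.06,-0.0147,0.3588,-0.175,0,0,9.4]],
])

```text
time: 3.75
tool_pos: [0.5113, 0.2022, 0.1982]
tcp_rot: [-3.119, -0.373, -0.005]
wrist_force: [0.0, -1.0, -0.3]
width: 0.704
```

Emit:
step_arm([
  [[0.06,0,0,-0.03,0,0,0],[0.06,0,0,-0.06,0,0,0],[0.06,0,0,-0.08,0,0,0],[0.06,0,0,-0.09,0,0,0],[0.06,0,0,-0.09,0,0,0],[0.06,0,0,-0.09,0,0,0],[0.06,0,0,-0.09,0,0,0],[0.06,0,0,-0.09,0,0,0]],
])

```text
time: 4.75
tool_pos: [0.5118, 0.2023, 0.109]
tcp_rot: [-3.119, -0.373, -0.007]
wrist_force: [0.1, -0.9, 1.1]
width: 0.699
```

```bash
python3 w.py w2 template_handle template_hole
```

```text
4.75 [0.51179032 0.20232841 0.10899261] [-3.1186837  -0.3730466  -0.00733853] [ 0.11231152 -0.88580024  1.11841857] 0.6986043779374932
[[ 2.376e-01 -9.329e-01 -2.707e-01  5.812e-01]
 [-9.714e-01 -2.283e-01 -6.600e-02  2.192e-01]
 [-2.000e-04  2.786e-01 -9.604e-01  2.280e-01]
 [ 0.000e+00  0.000e+00  0.000e+00  1.000e+00]]
template_handle 0.91 [0.5401 0.2095 0.0017]
template_handle 0.58 [0.3128 0.4131 0.0029]
template_hole 0.77 [0.378  0.2257 0.0052]
template_hole 0.69 [0.5381 0.2094 0.0029]
```

View pics/w2.png

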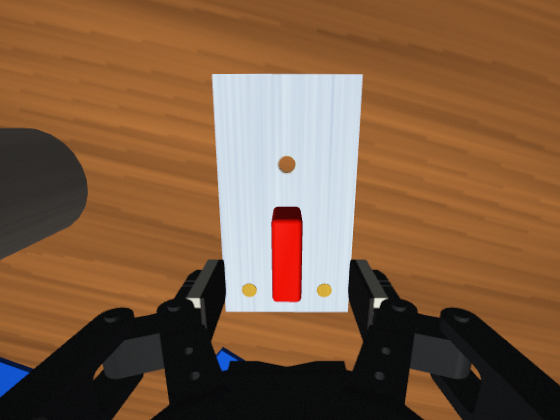

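The handle stands midway between the open fingers, column 287, and the hole is at (286.5,164). I'll refine the plate pose from this closer view.

```bash
sed -i 's/load("pics\/w1.npz")/load("pics\/w2.npz")/' m.py; head -9 m.py > m2.py
cat >> m2.py <<'E'
w=rect(S<60,(200,60,375,255),.005,"templ far part")
rect((S>150)&((H<6)|(H>174))&(V>200),(260,214,312,305),.041,"handle top")
print(toworld("wrist",[[286.5,164]],z=.005,T=T))
print(toworld("wrist",[[213.0,74],[362,74],[226,311.5],[348.5,311.5]],z=.005,T=T))
E
python3 m2.py
```

```text
templ [499.6 382.8] [64.6 74.1] 89.57
templ far part [549.7 211.4] [128.   99.6] 13.65
handle top [496.4 199. ] [55.9 17.3] 13.92
[[0.55425856 0.21267022 0.005     ]]
[[0.60025398 0.27371429 0.005     ]
 [0.62356029 0.17847011 0.005     ]
 [0.42664542 0.23216172 0.005     ]
 [0.4503497  0.13530046 0.005     ]]
```

Emit:
step_arm([
  [[0.06,0,0,-0.025,0,0,0],[0.06,0,0,-0.05,0,0,0],[0.06,0,0,-0.068,0,0,0],[0.06,0,0,-0.074,0,0,0],[0.045,0,0,-0.075,0,0,0],[0.03,0,0,-0.075,0,0,0],[0.024,0,0,-0.075,0,0,0],[0.02,0,0,-0.075,0,0,0]],
], newtons=30)

```text
time: 5.9
tool_pos: [0.5119, 0.2025, 0.0342]
tcp_rot: [-3.119, -0.373, -0.008]
wrist_force: [-0.1, 0.7, 2.7]
width: 0.234
```

Emit:
step_arm([
  [[0.01,0,0,0,0,0,0],[0.01,0,0,0,0,0,0],[0.01,0,0,0,0,0,0],[0.01,0,0,0,0,0,0],[0.01,0,0,0.003,0,0,0],[0.01,0,0,0.012,0,0,0],[0.01,0,0,0.025,0,0,0],[0.01,0,0,0.04,0,0,0]],
], newtons=70)

```text
time: 6.9
tool_pos: [0.512, 0.2025, 0.0752]
tcp_rot: [-3.119, -0.373, -0.008]
wrist_force: [0.1, -0.2, -2.3]
width: 0.224
```

```bash
python3 w.py w3
cat > m3.py <<'E'
# pose of gripped plate relative to the TCP: edges & hole, using depth for plate plane
import sys
from h import *
from scipy.spatial.transform import Rotation as R
f=np.load(f"pics/{sys.argv[1]}.npz"); p,d,T=f["p"],f["d"],f["T"]
S=cv2.cvtColor(p,cv2.COLOR_BGR2HSV)[...,1]
m=(S<60)&(d>0); k=np.zeros(m.shape,bool); k[30:300,190:385]=1; m&=k
_,l,st,_=cv2.connectedComponentsWithStats(m.astype(np.uint8)); i=1+st[1:,4].argmax(); m=l==i; print(st[i])
e=cv2.erode(m.astype(np.uint8),np.ones((7,7)))>0
v,u=np.nonzero(e); P=toworld("wrist",np.c_[u,v],d=d[v,u],T=T)
A=np.linalg.lstsq(np.c_[P[:,:2]-P[:,:2].mean(0),np.ones(len(P))],P[:,2],rcond=None)[0]
s=read_state(); print("slopes deg",np.degrees(A[:2]),"z mean",A[2],P[:,:2].mean(0)); print(s["tool_pos"],s["wrist_force"],s["torque"],s["width"])
E
python3 m3.py w3
```

```text
6.9 [0.51200189 0.20246532 0.0752089 ] [-3.11850388 -0.3729993  -0.00825662] [ 0.08245537 -0.19058042 -2.26361939] 0.22425596824380287
[[ 2.376e-01 -9.330e-01 -2.701e-01  5.813e-01]
 [-9.714e-01 -2.283e-01 -6.580e-02  2.192e-01]
 [-3.000e-04  2.780e-01 -9.606e-01  1.942e-01]
 [ 0.000e+00  0.000e+00  0.000e+00  1.000e+00]]
[  190    48   195   252 45505]
slopes deg [-1.01939338 -0.18888511] z mean 0.044289064793931826 [0.56204844 0.2148645 ]
[0.51367593 0.20307181 0.07765377] [ 0.58495316  0.52359632 -0.42788199] [-0.0103981   0.00015935 -0.02594861] 0.2205098636149649
```

View pics/w3.png

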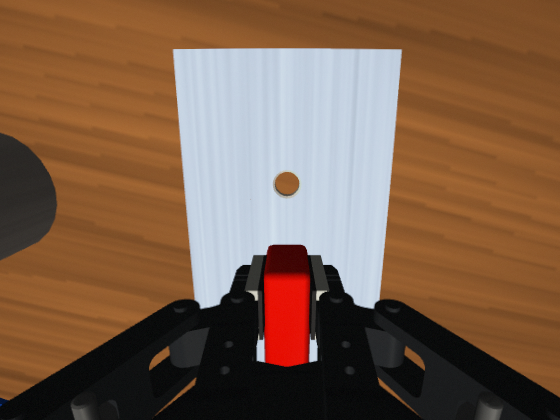

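The template is gripped, level to about 1°, and off the bench. Next I carry it to above the jig, keeping a gap to the fence.

Emit:
step_arm([
  [[0.01,0,-0.015,0.03,0,0,0],[0.01,0.004,-0.05,0.06,0,0,-1],[0.01,0.01,-0.095,0.075,0,0,-2],[0.01,0.016,-0.145,0.08,0,0,-3],[0.01,0.022,-0.195,0.08,0,0,-4],[0.01,0.028,-0.245,0.08,0,0,-5],[0.01,0.034,-0.295,0.08,0,0,-6.2],[0.01,0.038,-0.335,0.075,0,0,-6.75]],
])

```text
time: 7.95
tool_pos: [0.5525, -0.1342, 0.154]
tcp_rot: [-3.136, -0.187, -0.019]
wrist_force: [0.3, 0.4, -3.1]
width: 0.219
```

Emit:
step_arm([
  [[0.01,0.001,-0.012,-0.008,0,0,0],[0.01,0.001,-0.02,-0.02,0,0,0],[0.01,0.001,-0.023,-0.03,0,0,0],[0.01,0.001,-0.023,-0.036,0,0,0],[0.01,0.001,-0.023,-0.038,0,0,0],[0.01,0.001,-0.023,-0.038,0,0,0],[0.01,0.001,-0.023,-0.038,0,0,0],[0.01,0.001,-0.023,-0.038,0,0,0]],
])

```text
time: 8.95
tool_pos: [0.5537, -0.1572, 0.1165]
tcp_rot: [3.136, 0.187, 0.02]
wrist_force: [0.7, -0.2, -2.7]
width: 0.222
```

```bash
python3 w.py w4; python3 m3.py w4
```

```text
8.95 [ 0.55374006 -0.15715594  0.11647275] [3.13575493 0.18714493 0.01959601] [ 0.73922115 -0.17898783 -2.72386901] 0.22156980568791676
[[ 1.207e-01 -9.556e-01 -2.690e-01  6.237e-01]
 [-9.927e-01 -1.159e-01 -3.360e-02 -1.487e-01]
 [ 9.000e-04  2.711e-01 -9.626e-01  2.361e-01]
 [ 0.000e+00  0.000e+00  0.000e+00  1.000e+00]]
[  190    48   195   252 45629]
slopes deg [-0.71019247 -0.17576319] z mean 0.08597225392103153 [ 0.60521885 -0.15049375]
[ 0.55371657 -0.15722074  0.11643825] [-0.2601927  -0.62094407 -3.39620628] [-0.00301319 -0.01171921  0.03559418] 0.2206304848622184
```

View pics/w4.png

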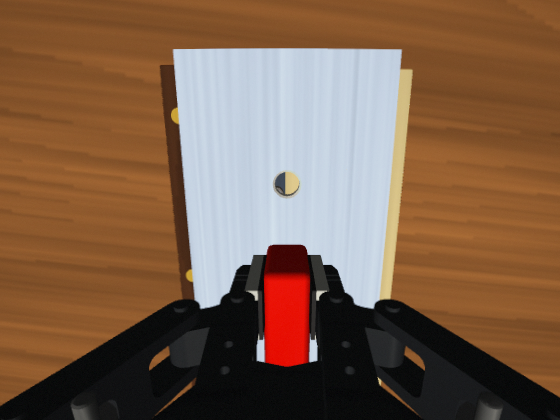

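The plate is over the jig. The fence shows left of it (outer edge at columns 160–180), the board edge on the right (412,70), and through the hole half slot, half board. Now a numeric check of plate against jig in this same picture, with the depth slope bias taken from the picture where the plate lay flat.

```bash
python3 m3.py w2 | head -2
cat > m4.py <<'E'
from h import *
f=np.load("pics/w4.npz"); p,d,T=f["p"],f["d"],f["T"]
hsv=cv2.cvtColor(p,cv2.COLOR_BGR2HSV).astype(int); S,V=hsv[...,1],hsv[...,2]
yaw=np.radians(6.9); o=np.array([.5216,-.1635]); R=np.array([[np.cos(yaw),np.sin(yaw)],[-np.sin(yaw),np.cos(yaw)]])
def fit(uv,z,n):
    w=(toworld("wrist",uv,z=z,T=T)[:,:2]-o)@R.T*1000
    c=np.polyfit(w[:,0],w[:,1],1); r=w[:,1]-np.polyval(c,w[:,0]); g=abs(r)<1.5; c=np.polyfit(w[g,0],w[g,1],1)
    print(n,"jig y at x=45:",np.polyval(c,45).round(2),"slope deg",np.degrees(c[0]).round(2),g.sum(),w[:,0].min().round(1),w[:,0].max().round(1)); return w
L=[];Rr=[];F=[];B=[]
for v in range(75,255):
    m=np.nonzero(S[v]<60)[0]; m=m[(m>165)&(m<410)]; L.append((m.min()-.5,v)); Rr.append((m.max()+.5,v))
    k=np.nonzero((V[v,140:190]<85))[0]
    if len(k): F.append((140+k.min()-.5,v))
    k=np.nonzero((V[v,380:430]>190))[0]
    if len(k): B.append((380+k.max()+.5,v))
fit(L,.0865,"plate L");fit(Rr,.0865,"plate R");fit(F,.032,"fence outer (80)");fit(B,.018,"board edge (-80)")
print((toworld("wrist",[[286.5,184]],z=.0865,T=T)[:,:2]-o)@R.T*1000, "tcp",(np.array([.55372,-.15720])-o)@R.T*1000)
E
python3 m4.py
```

```text
[  190    74   195   226 29931]
slopes deg [-1.77607326 -3.31321804] z mean 0.0063400827616635945 [0.54661396 0.20941804]
plate L jig y at x=45: 52.16 slope deg -0.07 180 39.9 125.2
plate R jig y at x=45: -47.56 slope deg -0.16 180 39.9 125.3
fence outer (80) jig y at x=45: 78.38 slope deg 0.15 180 16.8 133.3
board edge (-80) jig y at x=45: -78.63 slope deg 0.14 180 10.9 135.5
[[76.22999809  2.32002354]] tcp [32.64422791  2.39557599]
```

Emit:
step_arm([
  [[0.01,0,0.001,-0.012,0,0,0.1],[0.01,0,0.002,-0.025,0,0,0.25],[0.01,-0.0005,0.004,-0.037,0,0,0.25],[0.01,-0.0005,0.004,-0.045,0,0,0.25],[0.01,-0.0005,0.004,-0.05,0,0,0.25],[0.01,-0.0005,0.004,-0.052,0,0,0.25],[0.01,-0.0005,0.004,-0.052,0,0,0.25],[0.01,-0.0005,0.004,-0.052,0,0,0.25]],
])

```text
time: 10.0
tool_pos: [0.5536, -0.1534, 0.0649]
tcp_rot: [3.135, 0.194, 0.021]
wrist_force: [-0.1, -0.2, -2.5]
width: 0.219
```

Emit:
step_arm([
  [[0.01,0,0,-0.0005,0,0,0],[0.01,0,0,-0.001,0,0,0],[0.01,0,0,-0.0015,0,0,0],[0.01,0,0,-0.002,0,0,0],[0.01,0,0,-0.0025,0,0,0],[0.01,0,0,-0.003,0,0,0],[0.01,0,0,-0.003,0,0,0],[0.01,0,0,-0.003,0,0,0]],
])

```text
time: 11.0
tool_pos: [0.5536, -0.1534, 0.0619]
tcp_rot: [3.135, 0.194, 0.021]
wrist_force: [0.3, 0.3, -2.6]
width: 0.224
```

```bash
python3 -c "
from h import *
for i in range(5):
    s=read_state(); print(s['time'],s['tool_pos'].round(4),s['tcp_rot'].round(4),s['wrist_force'].round(2),s['torque'].round(3)); read_camera('wrist')"
```

```text
11.0 [ 0.5536 -0.1534  0.0619] [3.135  0.1937 0.0209] [ 0.3   0.31 -2.63] [ 0.002  0.081 -0.052]
11.05 [ 0.5537 -0.1534  0.062 ] [3.135  0.1938 0.0211] [ 0.17  0.02 -2.62] [-0.002  0.061  0.002]
11.1 [ 0.5537 -0.1534  0.062 ] [3.135  0.1938 0.021 ] [-0.21  0.2  -2.76] [-0.036  0.001 -0.009]
11.15 [ 0.5536 -0.1534  0.062 ] [3.135  0.1937 0.021 ] [-1.03 -0.69 -2.  ] [-0.036  0.054  0.024]
11.2 [ 0.5537 -0.1534  0.062 ] [3.135  0.1936 0.021 ] [-0.59  0.17 -2.43] [-0.064  0.041 -0.042]
```

Emit:
step_arm([
  [[0.01,0,0,-0.0005,0,0,0],[0.01,0,0,-0.001,0,0,0],[0.01,0,0,-0.0015,0,0,0],[0.01,0,0,-0.0015,0,0,0],[0.01,0,0,-0.002,0,0,0],[0.01,0,0,-0.002,0,0,0],[0.01,0,0,-0.002,0,0,0],[0.01,0,0,-0.002,0,0,0]],
])

```text
time: 12.25
tool_pos: [0.5537, -0.1534, 0.0602]
tcp_rot: [3.135, 0.194, 0.021]
wrist_force: [-2.0, 0.5, 0.2]
width: 0.225
```

Contact with the pin shows as about +2.7 N, at the expected height. Now I ease it to the fence (jig +y).

Emit:
step_arm([
  [[0.01,0,0.0005,0,0,0,0],[0.01,-0.0001,0.001,0,0,0,0],[0.01,-0.0002,0.0015,0,0,0,0],[0.01,-0.0002,0.002,0,0,0,0],[0.01,-0.0003,0.0025,0,0,0,0],[0.01,-0.0003,0.0027,0,0,0,0],[0.01,-0.0003,0.0027,0,0,0,0],[0.01,-0.0003,0.0027,0,0,0,0]],
])

```text
time: 13.25
tool_pos: [0.5535, -0.1507, 0.0602]
tcp_rot: [3.135, 0.194, 0.021]
wrist_force: [0.0, -0.2, -0.9]
width: 0.221
```

Emit:
step_arm([
  [[0.01,0,0.0003,0,0,0,0],[0.01,0,0.0006,0,0,0,0],[0.01,0,0.0008,0,0,0,0],[0.01,0,0.0008,0,0,0,0],[0.01,0,0.0008,0,0,0,0],[0.01,0,0.0008,0,0,0,0],[0.01,0,0.0008,0,0,0,0],[0.01,0,0.0008,0,0,0,0]],
])

```text
time: 14.25
tool_pos: [0.5534, -0.1499, 0.0602]
tcp_rot: [3.135, 0.194, 0.021]
wrist_force: [-0.3, -0.6, -0.3]
width: 0.224
```

Emit:
step_arm([
  [[0.01,0,0.0003,0,0,0,0],[0.01,0,0.0005,0,0,0,0],[0.01,0,0.0008,0,0,0,0],[0.01,0,0.0008,0,0,0,0],[0.01,0,0.0008,0,0,0,0],[0.01,0,0.0008,0,0,0,0],[0.01,0,0.0008,0,0,0,0],[0.01,0,0.0008,0,0,0,0]],
])

```text
time: 15.25
tool_pos: [0.5533, -0.1494, 0.0602]
tcp_rot: [3.135, 0.194, 0.021]
wrist_force: [-0.0, -4.9, -1.2]
width: 0.222
```

```bash
python3 w.py w5
cat > m5.py <<'E'
import sys
exec(open("m4.py").read().split("L=[]")[0].replace("pics/w4.npz",f"pics/{sys.argv[1]}.npz"))
zt=float(sys.argv[2]); L=[];F=[];Rr=[]
for v in range(75,255):
    m=np.nonzero(S[v]<60)[0]; m=m[(m>140)&(m<420)]; L.append((m.min()-.5,v)); Rr.append((m.max()+.5,v))
    k=np.nonzero((V[v,100:220]<85))[0]
    if len(k): F.append((100+k.min()-.5,v))
fit(L,zt,"plate L");fit(Rr,zt,"plate R");fit(F,.032,"fence outer(80)")
s=read_state(); print("tcp jig",(s["tool_pos"][:2]-o)@R.T*1000,s["tool_pos"][2],s["wrist_force"])
cv2.imwrite(f"pics/{sys.argv[1]}c.png",cv2.resize(p[40:300,140:420],None,fx=2,fy=2))
E
python3 m5.py w5 .031
```

```text
15.25 [ 0.55332618 -0.14937349  0.06019549] [3.13462219 0.19365789 0.02098268] [-0.02255167 -4.85704853 -1.16306839] 0.2218850134894681
[[ 0.1249 -0.9553 -0.268   0.6231]
 [-0.9922 -0.1198 -0.0354 -0.1405]
 [ 0.0017  0.2704 -0.9628  0.1798]
 [ 0.      0.      0.      1.    ]]
plate L jig y at x=45: 59.61 slope deg 0.14 180 40.6 125.4
plate R jig y at x=45: -39.56 slope deg -0.07 180 41.0 125.9
fence outer(80) jig y at x=45: 78.52 slope deg -0.01 180 40.8 125.4
tcp jig [33.20000224 10.23403149] 0.060216129575166207 [-0.89752742 -4.66855874 -0.57161177]
```

View pics/w5.png

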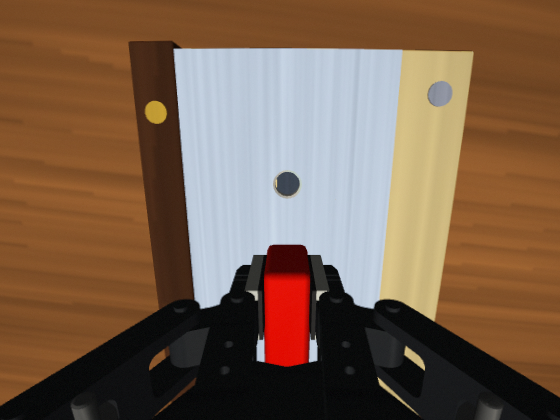

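The plate is seated along the fence: Fy is -4.9 N and the edge sits at jig y = 59.6 mm. It rests on the pin. Through the hole at (287,184) only the slot strip shows, so the pin is not there yet. I ease the fence force a little and slide along jig -x.

Emit:
step_arm([
  [[0.01,0,-0.0001,0,0,0,0],[0.01,-0.0015,-0.0003,0,0,0,0],[0.01,-0.0035,-0.0005,0,0,0,0],[0.01,-0.0055,-0.0007,0,0,0,0],[0.01,-0.0075,-0.001,0,0,0,0],[0.01,-0.009,-0.0012,0,0,0,0],[0.01,-0.01,-0.0013,0,0,0,0],[0.01,-0.01,-0.0013,0,0,0,0]],
])

```text
time: 16.3
tool_pos: [0.543, -0.1506, 0.0602]
tcp_rot: [3.135, 0.194, 0.02]
wrist_force: [0.1, -2.6, -1.4]
width: 0.225
```

Emit:
step_arm([
  [[0.01,-0.001,-0.0001,-0.0001,0,0,0],[0.01,-0.002,-0.0002,-0.0002,0,0,0],[0.01,-0.003,-0.0003,-0.0003,0,0,0],[0.01,-0.004,-0.0005,-0.0003,0,0,0],[0.01,-0.005,-0.0006,-0.0003,0,0,0],[0.01,-0.006,-0.0007,-0.0003,0,0,0],[0.01,-0.006,-0.0007,-0.0003,0,0,0],[0.01,-0.006,-0.0007,-0.0003,0,0,0]],
])

```text
time: 17.3
tool_pos: [0.5367, -0.1514, 0.0597]
tcp_rot: [3.135, 0.194, 0.019]
wrist_force: [1.3, -2.1, -1.0]
width: 0.223
```

```bash
python3 w.py w6; python3 m5.py w6 .031; python3 -c "
import cv2;p=cv2.imread('pics/w6.png');cv2.imwrite('pics/c6.png',cv2.resize(p[160:210,255:320],None,fx=8,fy=8,interpolation=0))"
```

```text
17.3 [ 0.53665504 -0.15138919  0.05970319] [3.13480916 0.19369967 0.01903931] [ 1.28109096 -2.07451815 -0.9948708 ] 0.22250447241335788
[[ 0.1249 -0.955  -0.2692  0.6066]
 [-0.9922 -0.1198 -0.0353 -0.1425]
 [ 0.0014  0.2715 -0.9624  0.1792]
 [ 0.      0.      0.      1.    ]]
plate L jig y at x=45: 59.53 slope deg 0.14 180 24.0 108.5
plate R jig y at x=45: -39.39 slope deg -0.08 180 24.4 109.0
fence outer(80) jig y at x=45: 78.52 slope deg -0.0 180 24.2 108.5
tcp jig [16.44448575 10.19381614] 0.05973320493190246 [ 0.93049959 -2.87578686 -1.07901926]
```

View pics/c6.png

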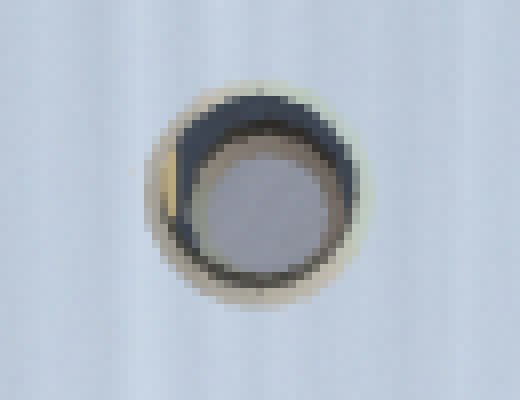

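Run:
```python
exec(open("m4.py").read().split("L=[]")[0].replace("w4","w6"))
for uv,z in [((287.2,184.4),.0307),((288.5,186.6),.026),((288.7,185.9),.025)]: print(uv,(toworld("wrist",[uv],z=z,T=T)[:,:2]-o)@R.T*1000)
```

```text
(287.2, 184.4) [[59.92805684  9.94862587]]
(288.5, 186.6) [[57.97649464  9.28067402]]
(288.7, 185.9) [[58.14047178  9.17507161]]
```

The pin top is visible in the hole, about 1.9 mm further along jig -x and 0.6 mm sideways, as the fence geometry predicts. I slide on and then lower gently.

Emit:
step_arm([
  [[0.01,-0.0006,-0.0001,0,0,0,0],[0.01,-0.0012,-0.0001,0,0,0,0],[0.01,-0.0018,-0.0002,0,0,0,0],[0.01,-0.0018,-0.0002,0,0,0,0],[0.01,-0.0018,-0.0002,-0.0004,0,0,0],[0.01,-0.0018,-0.0002,-0.0008,0,0,0],[0.01,-0.0018,-0.0002,-0.0012,0,0,0],[0.01,-0.0018,-0.0002,-0.0012,0,0,0]],
])

```text
time: 18.35
tool_pos: [0.5347, -0.1516, 0.0584]
tcp_rot: [3.135, 0.194, 0.019]
wrist_force: [-0.2, -2.8, -1.2]
width: 0.22
```

It is lowering freely with no added force, so the pin is in the hole. I keep going in small steps.

Emit:
step_arm([
  [[0.01,0,0,-0.0005,0,0,0],[0.01,0,0,-0.001,0,0,0],[0.01,0,0,-0.0015,0,0,0],[0.01,0,0,-0.002,0,0,0],[0.01,0,0,-0.0025,0,0,0],[0.01,0,0,-0.003,0,0,0],[0.01,0,0,-0.003,0,0,0],[0.01,0,0,-0.003,0,0,0]],
])

```text
time: 19.35
tool_pos: [0.5348, -0.1516, 0.0554]
tcp_rot: [3.135, 0.194, 0.019]
wrist_force: [-0.2, -3.6, -2.2]
width: 0.221
```

Emit:
step_arm([
  [[0.01,0,0,-0.0005,0,0,0],[0.01,0,0,-0.001,0,0,0],[0.01,0,0,-0.0014,0,0,0],[0.01,0,0,-0.0018,0,0,0],[0.01,0,0,-0.0021,0,0,0],[0.01,0,0,-0.0024,0,0,0],[0.01,0,0,-0.0024,0,0,0],[0.01,0,0,-0.0024,0,0,0]],
])

```text
time: 20.35
tool_pos: [0.5348, -0.1516, 0.053]
tcp_rot: [3.135, 0.194, 0.019]
wrist_force: [-0.7, -2.6, -1.7]
width: 0.227
```

Emit:
step_arm([
  [[0.01,0,0,-0.0003,0,0,0],[0.01,0,0,-0.0006,0,0,0],[0.01,0,0,-0.0009,0,0,0],[0.01,0,0,-0.0009,0,0,0],[0.01,0,0,-0.0009,0,0,0],[0.01,0,0,-0.0009,0,0,0],[0.01,0,0,-0.0009,0,0,0],[0.01,0,0,-0.0009,0,0,0]],
])

```text
time: 21.35
tool_pos: [0.535, -0.1516, 0.0525]
tcp_rot: [3.135, 0.194, 0.019]
wrist_force: [-0.9, -1.5, 5.1]
width: 0.225
```

Board contact is about 7 N relative to the hanging weight. I ease up slightly, then open.

Emit:
step_arm([
  [[0.01,0,0,0.0002,0,0,0],[0.01,0,0,0.0003,0,0,0],[0.024,0,0,0.0003,0,0,0],[0.027,0,0,0.0003,0,0,0],[0.032,0,0,0.0003,0,0,0],[0.04,0,0,0.0003,0,0,0],[0.05,0,0,0.0003,0,0,0],[0.05,0,0,0.0003,0,0,0]],
], newtons=20)

```text
time: 22.35
tool_pos: [0.535, -0.1516, 0.0528]
tcp_rot: [3.135, 0.194, 0.019]
wrist_force: [-0.6, 1.0, -0.4]
width: 0.584
```

Emit:
step_arm([
  [[0.05,0,0,0.01,0,0,0],[0.05,0,0,0.03,0,0,0],[0.05,0,0,0.06,0,0,0],[0.05,0,0,0.1,0,0,0],[0.05,0,0,0.13,0,0,0],[0.05,0,0,0.14,0,0,0],[0.05,0,0,0.14,0,0,0],[0.05,0,0,0.14,0,0,0]],
])

```text
time: 23.35
tool_pos: [0.5339, -0.1513, 0.1911]
tcp_rot: [-3.135, -0.194, -0.015]
wrist_force: [-0.3, -0.0, -0.2]
width: 0.587
```

```bash
python3 w.py w7
python3 - <<'E'
from h import *
f=np.load("pics/w7.npz"); p,d,T=f["p"],f["d"],f["T"]
S=cv2.cvtColor(p,cv2.COLOR_BGR2HSV)[...,1]
v,u=np.mgrid[:420,:560]; P=toworld("wrist",np.c_[u.ravel(),v.ravel()],d=d.ravel(),T=T)
y=np.radians(6.9);o=np.array([.5216,-.1635]);R=np.array([[np.cos(y),np.sin(y)],[-np.sin(y),np.cos(y)]])
q=(P[:,:2]-o)@R.T*1000; z=P[:,2]*1000
for n,(x0,x1,a,b) in dict(far=(90,112,-30,50),left=(35,80,40,55),right=(35,80,-35,-20),near=(-58,-45,-30,50),boardR=(0,100,-70,-50)).items():
    k=(q[:,0]>x0)&(q[:,0]<x1)&(q[:,1]>a)&(q[:,1]<b)&(d.ravel()>0); print(n,k.sum(),np.median(z[k]).round(2) if k.any() else None)
E
```

```text
23.35 [ 0.53390605 -0.15128295  0.19111825] [-3.13533471 -0.19382846 -0.01506382] [-0.34165631 -0.02519502 -0.22068677] 0.5872650433912932
[[ 1.250e-01 -9.542e-01 -2.717e-01  6.042e-01]
 [-9.922e-01 -1.201e-01 -3.450e-02 -1.425e-01]
 [ 3.000e-04  2.739e-01 -9.618e-01  3.105e-01]
 [ 0.000e+00  0.000e+00  0.000e+00  1.000e+00]]
far 2387 20.97
left 815 21.04
right 822 21.1
near 882 21.17
boardR 2779 16.25
```

View pics/w7.png

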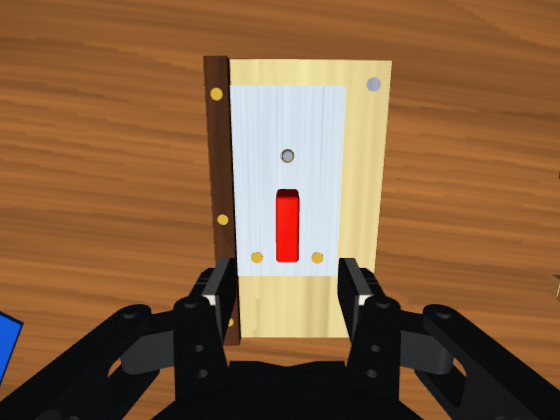

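The template lies flat: its top is at 21.0–21.2 mm on all four sides and 4.8 mm above the board. The pin shows in the hole at (287,156), and the left edge lies along the fence. The gripper is clear, so I hand in.

```bash
python3 -c "
from workcell import *
print(finish_job())"
```

```text
the job is handed in; nothing more can be done
None
```

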